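Lay the truck-rebuild parts on their shadow pads

TASK

Get the truck-rebuild set ready: put the blue wheel, the loose aluminium riser, the T-tool and the loose kingpin each on the plywood pad whose black outline matches it, lying flat and fully inside the outline, with the T-tool and the kingpin pointing the way their outlines do. Let go of everything and leave the saucer of bearings where it stands.

Things in the scene. Friction and masses are not known exactly. Their poses are not given: they have to be found in the camera images.
- wheel: Loose blue urethane skateboard wheel lying flat: a disc 54 mm in diameter, 32 mm high (edges bevelled 6 mm), white core and steel bearing on top. About 85 g. Origin: centre of its underside; z up along the axle.
- riser: Loose aluminium riser: flat block 78 mm (x) by 52 mm (y) by 13 mm thick, with four small bolt holes and a dark rectangle on top. About 120 g. Origin: centre of its underside; z up. The other riser, under the assembled truck at the back of the table, is not part of the job.
- ttool: Steel T-tool lying flat, 180 g: 14 mm round bars, an 18 mm socket 20 mm long on each of three ends, bar axes 9 mm above its underside. Stem along x, to x = 62 mm; crossbar along y (-48 to 48 mm) at x = -20 mm. Origin: on the underside below the stem, near the centre of mass; z up. Bare stem, for gripping: x = -10 to 40 mm.
- kingpin: Loose steel kingpin bolt on its side, 50 g, 70 mm long along x: hexagon head (17 mm across flats) at x = -30 to -23 mm, bare 10 mm shank from -23 to 23, hexagon nut (17 mm) from 23 to 32, thread end to 40 mm. Origin: on its axis, mid-shank, 8.5 mm above what it lies on. It may lie on any of its six flats.
- wheel_pad: Fixed plywood pad, 8 mm thick, 110 mm (x) by 90 mm (y), steel-ringed hanging hole at its +x edge. Origin: centre of underside, z up. Black outline: a large disc for the wheel, 72 mm in diameter (9 mm margin all round), centred at x = -10 mm, y = 0.
- riser_pad: Fixed plywood pad, 8 mm thick, 118 mm (x) by 86 mm (y), steel-ringed hanging hole at its +x edge. Origin: centre of underside, z up. Black outline: a rectangle for the riser, 96 mm (x) by 70 mm (y), 9 mm margin all round, centred at x = -6 mm, y = 0. The riser may lie either end first.
- ttool_pad: Fixed plywood pad, 8 mm thick, 118 mm (x) by 120 mm (y), steel-ringed hanging hole at its +x +y corner. Origin: centre of underside, z up. Black outline: a T for the T-tool (8 mm margin), crossbar at the -x end, stem towards +x. Fitted centrally, the tool's origin is over x = -16.5 mm, y = 0 and its x axis points along the pad's x.
- kingpin_pad: Fixed plywood pad, 8 mm thick, 118 mm (x) by 60 mm (y), steel-ringed hanging hole at its +x edge. Origin: centre of underside, z up. Black outline: a bolt for the kingpin (8 mm margin), head at the -x end, nut and narrower thread end towards +x. Fitted centrally, its origin is over x = -15 mm, y = 0 and its x axis points along the pad's x.
- saucer: White ceramic saucer of small steel bearings, 78 mm across, 16 mm high (bearings up to 25 mm), standing loose in the middle of the work area. Not part of the job: leave it where it is. Origin: centre of its underside; z up.
Mind the look-alikes: they are no part of the job. What is shaped like the wheel_pad but green or purple is not meant. There is more than one size of the kingpin; the job needs the smaller.

How it is judged:
By the outcome, as a careful person would: the job done as asked, in the order asked, and still so for the second after the job is handed in, with the robot touching nothing.
It also fails if it takes over 102 s, if anything falls off the work surface, if the arm or the gripper's body presses on something with over 40 N, if the wrist force passes 120 N, or if a joint passes its speed limit or range.

ROBOT

A 6-joint arm with a two-finger parallel gripper is mounted at the origin on the work surface. World frame = base frame: x ahead of the robot, y to its left, z up, the work surface at z = 0. Lengths are in m, angles in rad, forces in N, time in s.
With the tool pointing down it reaches from about 0.35 to 0.725 m from the base axis. Payload 6 kg.
Tool frame: the origin (TCP) lies midway between the tips of the shut fingers; the grasp point (between the pads) lies 19 mm behind it; z points along the fingers, y is the direction in which the jaws open and shut (so a half turn about z gives the same grasp; the last joint's range is limited). The gripper opens to 85 mm and grips with 20 to 120 N. Pads are 22 mm wide; open, the fingers measure 114 mm over their backs; the gripper's body (76 mm by 85 mm) begins 54 mm behind the grasp point. The pads swing forward as they close: fully open they stand 13 mm farther back than shut.
Start: joints at [1.437, 0.04, 0.085, 0, -1.615, -0.334], TCP at [0.271, 0.536, 0.231] pointing down, gripper open.
Joint ranges: [-2.56, 2.56], [-1.29, 2.01], [-1.08, 1.49], [-3.29, 1.98], [-2.81, -0.18], [-2.99, 2.99]. Speed limits (rad/s): [2.57, 2.57, 3.01, 3.14, 3.14, 3.14].

INTERFACE

Orientations are given as a rotation vector (axis times angle).
In Python, from station import env gives the robot as it stands.
- The arm moves only by the tool drive_tool, never from a script. Its argument "increments" is a list of rows, each an object of numbers: "jaw": the closure, from -1 (fully open) to 1 (shut); "dx", "dy", "dz": the shift along the tool's x, y, z in m; "rx", "ry", "rz": the turn, a rotation vector about the tool's x, y, z in rad. In form: [{"jaw": .., "dx": .., "dy": .., "dz": .., "rx": .., "ry": .., "rz": ..}, ...]. A call has 1 to 20 rows; each row shifts and turns the commanded pose from where the row before left it, along the tool's axes as they then stand; what a row does not reach is not made up. A row lasts 1/8 s, in which the tool goes at most 62.5 mm and 10.7 degrees, less where a joint would pass 70% of its speed; a pose out of reach is approached as far as the arm can. A call with a gripper value outside its range is refused whole. The fingers move at their own pace and stop on an object; "grip_force" is the grip in N (left out, the last holds). Time passes only in rows, so rows that do not move let the fingers close. It gives the time, the measured TCP pose, the force and the opening at its end, in the units of the state.
- env.observe(): the state, without advancing time (a new reading comes with each control period).
- env.capture(name): name is "scene" or "top"; returns a dict with "image" (420x560x3 uint8, blue, green, red), "intrinsics" (3x3 intrinsics, pixels), "R" (3x3) and "t" (3): a world point X has camera coordinates R X + t. Camera axes: x right, y down, z forward; pixel columns grow to the right and rows downward; lengths in m; the calibration is good to about 2 mm. A picture is of the moment at which its call begins. There is no depth.
- env.sign_off(): hands the job in, once; it reports no verdict.
The state is a dict: "time_s": time; "joints": joint angles; "joint_vel": joint speeds; "joint_torque": joint torques, N m; "eef_pos": TCP position; "orientation": TCP orientation; "force": force on the tool from outside, world axes, zero at the start; "ft_torque": the same for the moment, N m; "width": finger opening in m.
Only numpy, scipy, OpenCV 4.12 (cv2) and the standard library are available. Lean on these libraries where they do the work, as an engineer would, in place of code of your own. Each camera call takes 0.05 s, during which the arm holds its last target. There are 200 camera calls.

## Working session

There is one attempt and no reset: what is moved stays moved. The work goes in short steps, Python scripts to look and compute and a tool call to move; the robot and the scene stay as the last step left them, time stands still between calls to the robot, and variables do not carry over. Pictures are saved under pics/ and viewed, about 12 in all and at most 16, crops included, and the job is handed in when it is done.

Besides the shell and the picture viewer there is one more tool, called after "Request:" as name([rows], argument=value, ...), one row to a line, values as JSON. drive_tool: Moves the arm, as the interface text tells. Its arguments: {"type":"object","properties":{"increments":{"type":"array"},"grip_force":{"type":"number"}},"required":["increments"]}

```bash
mkdir -p pics; cat > h.py <<'E'
import numpy as np, cv2
from station import env
def shot(n,fn):
    c=env.capture(n); cv2.imwrite(f'pics/{fn}.png',c['image']); np.savez(f'pics/{fn}.npz',K=c['intrinsics'],R=c['R'],t=c['t']); return c
def px2w(fn,uv,z):
    d=np.load(f'pics/{fn}.npz'); out=[]
    C=-d['R'].T@d['t']
    for u,v in uv:
        r=d['R'].T@np.linalg.inv(d['K'])@np.array([u,v,1.]); out.append(C+r*(z-C[2])/r[2])
    return np.array(out)
E
python3 - <<'E'
from h import *
for n in('top','scene'):
    c=shot(n,n+'0'); print(n,-c['R'].T@c['t'],c['intrinsics'].tolist(),c['R'].round(3).tolist())
    cv2.imwrite(f'pics/{n}0b.png',cv2.resize(c['image'],(800,600),interpolation=cv2.INTER_CUBIC))
print(env.observe())
E
```

```text
top [0.29472611 0.05040205 1.25888221] [[472.50214317931807, 0.0, 286.0350704575895], [0.0, 472.50214317931807, 213.29194659038913], [0.0, 0.0, 1.0]] [[0.022, -1.0, -0.002], [-0.993, -0.021, -0.117], [0.117, 0.004, -0.993]]
scene [0.93637813 0.53964675 0.76244274] [[403.40100689306604, 0.0, 280.57509791666547], [0.0, 403.40100689306604, 211.4185296311579], [0.0, 0.0, 1.0]] [[-0.746, 0.666, 0.02], [0.473, 0.551, -0.687], [-0.469, -0.503, -0.726]]
{'time_s': 0.1, 'joints': array([ 1.43670857e+00,  4.07574038e-02,  8.39378866e-02, -4.14869899e-04,
       -1.61550804e+00, -3.33714856e-01]), 'joint_vel': array([ 5.33412910e-04, -3.32852236e-03,  3.95487748e-03,  3.93124520e-04,
        3.19512524e-04,  1.09886090e-05]), 'joint_torque': array([-5.08459998e-03, -3.69339395e+01,  3.48285449e+01,  6.95199519e+00,
       -4.52239648e-03, -2.02041861e-06]), 'eef_pos': array([0.27034743, 0.53531629, 0.23038921]), 'orientation': array([ 3.05453007e+00, -7.27750041e-01, -4.07925148e-04]), 'force': array([-0.03177954, -0.78583378, -0.22122827]), 'ft_torque': array([0.00292288, 0.0213823 , 0.0345158 ]), 'width': 0.08559062281690794}
```

View pics/top0b.png

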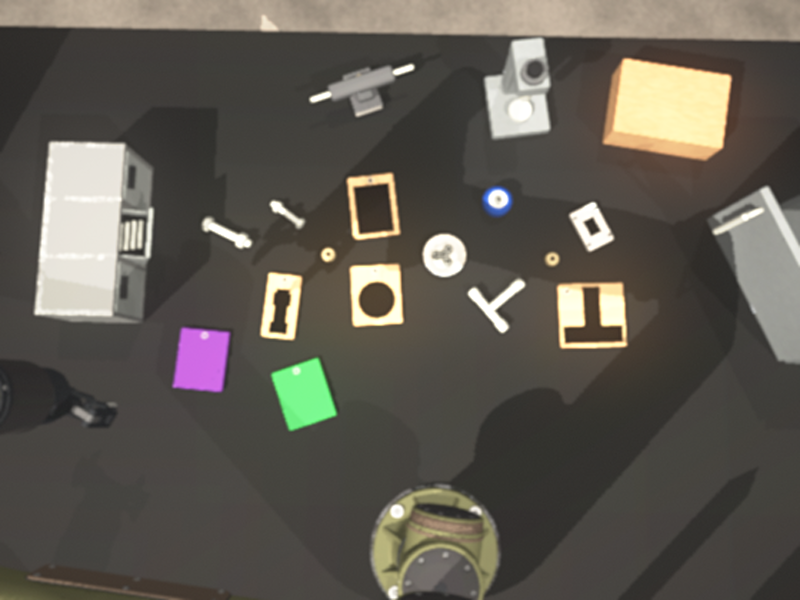

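View pics/scene0b.png

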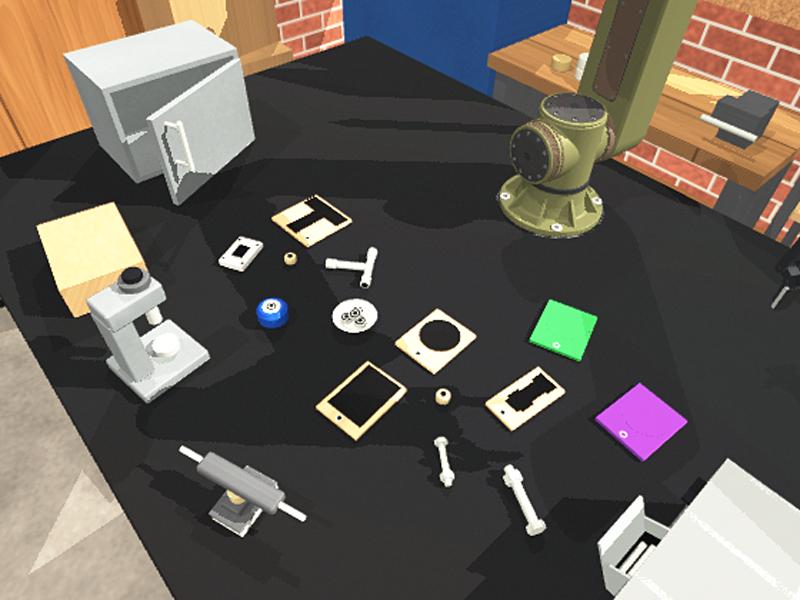

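Top view in 800x600 pixels. Kingpin candidates: (287,214), short, and (226,232), long; I choose the short one. Wheel: only the blue one at (497,201). Riser: loose one at (591,226), not the one under the truck at (365,100). T-tool: (497,304). Wheel pad: plywood (377,297), not green (304,394) or purple (201,359). Riser pad (373,206), T-tool pad (592,315), kingpin pad (281,306), saucer (444,255). Next is a close crop, with contours measured.

```bash
python3 - <<'E'
from h import *
im=cv2.imread('pics/top0.png')
g=im.max(axis=2); m=(g>110).astype('uint8'); 
cs,_=cv2.findContours(m,cv2.RETR_EXTERNAL,cv2.CHAIN_APPROX_NONE)
S=.7
T={'wheel':(497,201,.032),'riser':(591,226,.013),'tt':(497,310,.012),'kp':(287,214,.0085),'wpad':(377,297,.008),'rpad':(373,206,.008),'tpad':(592,315,.008),'kpad':(281,306,.008),'sauc':(444,255,.014),'b1':(328,254,.01),'b2':(552,259,.01),'kpL':(226,232,.01)}
for k,(u,v,z) in T.items():
    c=max(cs,key=lambda c:cv2.pointPolygonTest(c,(u*S,v*S),True))
    p=px2w('top0',c[:,0,:].astype(float),z)[:,:2]*1000
    (cx,cy),(w,h),a=cv2.minAreaRect(p.astype('float32'))
    print(k,len(c),'c',round(cx),round(cy),'wh',round(w),round(h),'a',round(a,1), 'uv',c[:,0].mean(0).round(1))
a=cv2.resize(im[125:250,175:305],(800,769),interpolation=cv2.INTER_CUBIC)
L=cv2.resize(im[125:250,175:308],None,fx=4,fy=4,interpolation=cv2.INTER_CUBIC)[:, :]
cv2.imwrite('pics/cL.png',cv2.resize(im[130:250,150:300],(750,600),interpolation=cv2.INTER_CUBIC))
cv2.imwrite('pics/cR.png',cv2.resize(im[130:250,300:450],(750,600),interpolation=cv2.INTER_CUBIC))
E
```

```text
wheel 57 c 639 -105 wh 55 53 a 1.2 uv [347.8 139.9]
riser 87 c 598 -284 wh 85 60 a 27.8 uv [413.7 158.3]
tt 116 c 461 -118 wh 104 99 a 41.5 uv [347.4 211.2]
kp 58 c 611 292 wh 77 23 a 54.1 uv [200.5 149.4]
wpad 151 c 460 118 wh 119 98 a 4.8 uv [262.8 206.2]
rpad 148 c 630 128 wh 126 93 a 7.5 uv [260.9 144. ]
tpad 180 c 431 -284 wh 125 128 a 2.7 uv [413.9 220.3]
kpad 136 c 436 295 wh 68 126 a 85.2 uv [196.5 214. ]
sauc 87 c 538 -8 wh 82 83 a 1.2 uv [310.7 178.2]
b1 30 c 534 211 wh 27 27 a 1.2 uv [229.4 178. ]
b2 28 c 535 -210 wh 26 27 a 45.0 uv [386.1 181. ]
kpL 83 c 571 403 wh 104 30 a 64.6 uv [158.4 163.1]
```

View pics/cL.png

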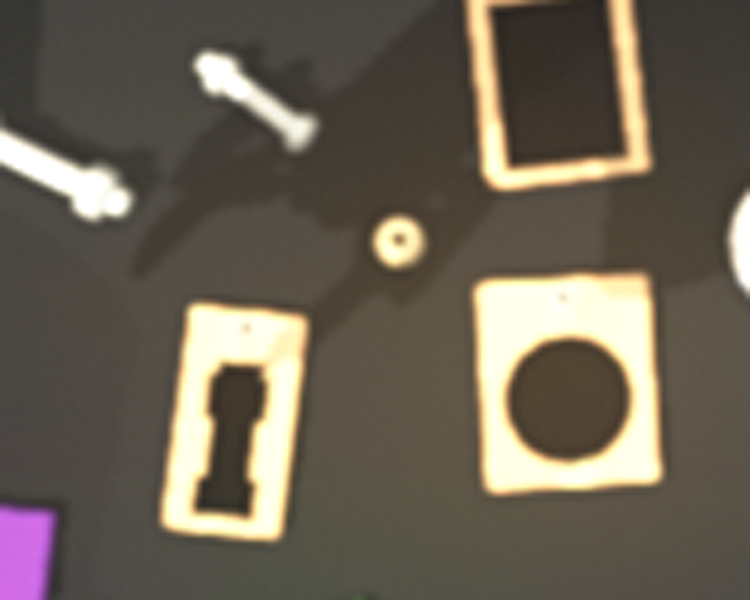

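View pics/cR.png

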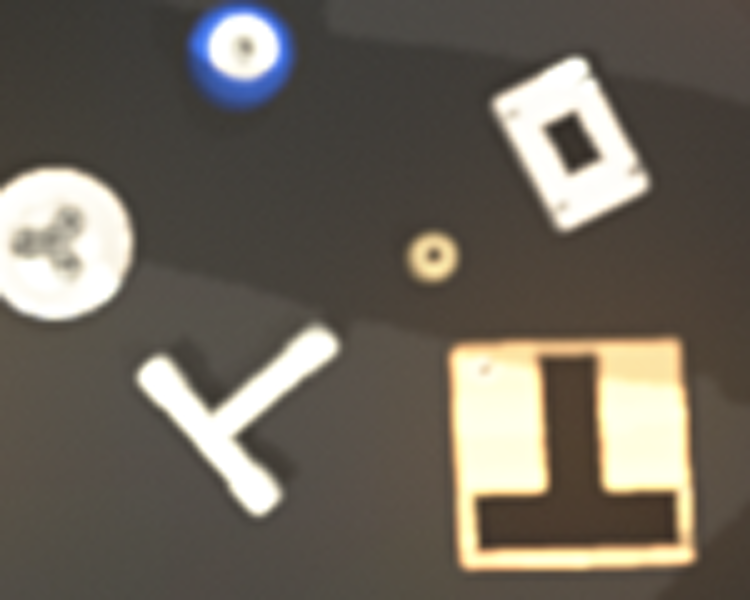

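Left crop: the short bolt runs from (207,65) to (303,133), next to the bushing at (398,242). The bolt outline has its head at the bottom, (225,497), and the disc outline centre is at (568,398). Right crop: wheel core at (243,47), riser centre at (572,143), T stem end at (325,337), crossbar from (153,365) to (264,503), and the T outline's stem points up. Next is sub-pixel measurement of the objects and black outlines.

```bash
cat >> h.py <<'E'
def meas(fn,u,v,z,r=32,thr=None,dark=False,s=6,show=False):
    "sub-pixel contour around a pixel (560x420) -> rect in mm"
    im=cv2.imread(f'pics/{fn}.png').max(axis=2)
    u0,v0=max(0,int(u-r)),max(0,int(v-r)); c=im[v0:v0+2*r,u0:u0+2*r]
    C=cv2.resize(c,None,fx=s,fy=s,interpolation=cv2.INTER_CUBIC)
    m=((C<thr) if dark else (C>thr)).astype('uint8')
    cs,_=cv2.findContours(m,cv2.RETR_LIST if False else cv2.RETR_CCOMP,cv2.CHAIN_APPROX_NONE)
    cc=max(cs,key=lambda k:cv2.pointPolygonTest(k,((u-u0+.5)*s,(v-v0+.5)*s),True))
    uv=(cc[:,0]+.5)/s-.5+[u0,v0]
    p=(px2w(fn,uv,z)[:,:2]*1000).astype('float32')
    M=cv2.moments(p.reshape(-1,1,2)); 
    pa=.5*np.degrees(np.arctan2(2*M['mu11'],M['mu20']-M['mu02']))
    (cx,cy),(w,h),a=cv2.minAreaRect(p)
    return f"rect c {cx:.1f} {cy:.1f} wh {w:.0f} {h:.0f} a {a:.1f} | centroid {M['m10']/M['m00']:.1f} {M['m01']/M['m00']:.1f} axis {pa:.1f}"
E
python3 - <<'E'
from h import *
f=lambda U,V,u0:((U+.5)/5-.5+u0,(V+.5)/5-.5+130)
for n,(U,V,u0),z,t,d in [('wheel',(243,47,300),.032,200,0),('wheelblue',(243,47,300),.026,110,0),('riser',(540,100,300),.013,140,0),('tt',(212,432,300),.009,140,0),('kp',(255,98,150),.0085,130,0),
 ('wout',(568,398,150),.008,150,1),('rout',(555,85,150),.008,150,1),('tout',(570,450,300),.008,150,1),('kout',(232,440,150),.008,150,1),
 ('rpad',(630,100,150),.008,150,0),('wpad',(490,398,150),.008,150,0),('tpad',(510,430,300),.008,150,0),('kpad',(280,440,150),.008,150,0)]:
    u,v=f(U,V,u0); print(n,meas('top0',u,v,z,r=32,thr=t,dark=bool(d)))
a=cv2.imread('pics/top0.png')[135:165,180:220]; b=cv2.imread('pics/scene0.png')[300:345,285:345]
cv2.imwrite('pics/kp.png',np.hstack([cv2.resize(a,(400,300),interpolation=cv2.INTER_CUBIC),cv2.resize(b,(400,300),interpolation=cv2.INTER_CUBIC)]))
E
```

```text
wheel rect c 642.8 -105.7 wh 46 41 a 48.0 | centroid 642.8 -104.7 axis 78.8
wheelblue rect c 640.8 -104.9 wh 57 56 a 45.2 | centroid 640.4 -105.0 axis 8.9
riser rect c 598.1 -284.1 wh 84 58 a 27.6 | centroid 597.8 -284.2 axis 26.4
tt rect c 461.1 -119.4 wh 103 98 a 41.5 | centroid 449.3 -106.5 axis -50.8
kp rect c 612.0 292.0 wh 77 24 a 57.2 | centroid 612.4 293.0 axis 55.5
wout rect c 454.1 119.5 wh 172 172 a 1.2 | centroid 454.0 118.7 axis -17.1
rout rect c 626.1 132.6 wh 177 175 a 1.2 | centroid 626.9 131.4 axis 24.3
tout rect c 435.9 -281.5 wh 171 175 a 1.2 | centroid 436.1 -280.8 axis -38.7
kout rect c 428.8 297.6 wh 171 174 a 1.2 | centroid 429.0 297.0 axis 39.5
rpad rect c 629.3 128.6 wh 125 92 a 7.6 | centroid 629.5 128.4 axis 7.2
wpad rect c 460.2 120.3 wh 118 93 a 4.3 | centroid 460.8 121.4 axis 1.2
tpad rect c 430.2 -278.5 wh 124 116 a 1.9 | centroid 438.2 -273.9 axis -49.2
kpad rect c 435.3 294.7 wh 67 125 a 85.2 | centroid 435.3 294.8 axis -4.5
```

View pics/kp.png

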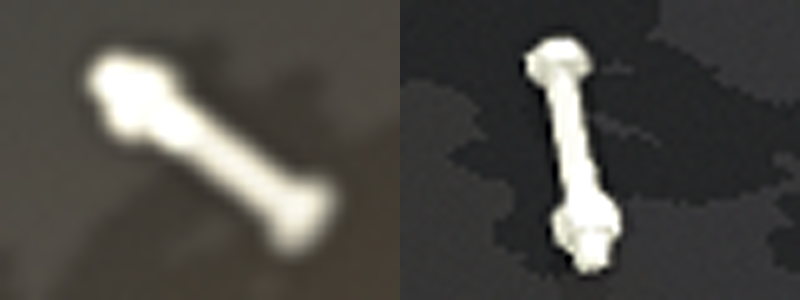

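The left crop has the nut and thread at (125,90) and the flat head at (305,215). The scene crop agrees: nut at (590,240), head at (558,60). So the kingpin's x axis points to the upper left, at about +56°.

```bash
cat >> h.py <<'E'
def comp(fn,u,v,z,thr=140,dark=True,r=34,s=6):
    im=cv2.imread(f'pics/{fn}.png').max(axis=2); u0,v0=max(0,int(u-r)),max(0,int(v-r))
    C=cv2.resize(im[v0:v0+2*r,u0:u0+2*r],None,fx=s,fy=s,interpolation=cv2.INTER_CUBIC)
    m=((C<thr) if dark else (C>thr)).astype('uint8'); n,l=cv2.connectedComponents(m)
    m=(l==l[int((v-v0+.5)*s),int((u-u0+.5)*s)]).astype('uint8')
    cc=max(cv2.findContours(m,cv2.RETR_EXTERNAL,cv2.CHAIN_APPROX_NONE)[0],key=len)
    p=(px2w(fn,(cc[:,0]+.5)/s-.5+[u0,v0],z)[:,:2]*1000).astype('float32')
    M=cv2.moments(p.reshape(-1,1,2)); pa=.5*np.degrees(np.arctan2(2*M['mu11'],M['mu20']-M['mu02']))
    (cx,cy),(w,h),a=cv2.minAreaRect(p)
    return f"rect c {cx:.1f} {cy:.1f} wh {w:.0f} {h:.0f} a {a:.1f} | centroid {M['m10']/M['m00']:.1f} {M['m01']/M['m00']:.1f} axis {pa:.1f}"
E
python3 - <<'E'
from h import *
f=lambda U,V,u0:((U+.5)/5-.5+u0,(V+.5)/5-.5+130)
for n,(U,V,u0) in [('wout',(568,398,150)),('rout',(555,85,150)),('tout',(570,450,300)),('kout',(232,440,150))]:
    print(n,comp('top0',*f(U,V,u0),.008))
# cross-check scene cam (800x600 px -> 0.7)
for n,u,v,z in [('wheelcore',271,307,.032),('wout',440,336,.008),('rout',366,398,.008),('kingpin mid',444,460,.0085)]:
    print(n,(px2w('scene0',[(u*.7,v*.7)],z)*1000).round())
for n,u,v,z,thr in [('riser',232,252,.013,190),('sauc',0,0,0,0)][:1]: print(n,comp('scene0',u*.7,v*.7,z,thr,False))
print('wout',comp('scene0',440*.7,336*.7,.008)); print('rout',comp('scene0',366*.7,398*.7,.008)); print('tout',comp('scene0',315*.7,218*.7,.008)); print('kout',comp('scene0',527*.7,397*.7,.008)); print('kp',comp('scene0',444*.7,460*.7,.0085,130,False)); print('tt',comp('scene0',365*.7,266*.7,.009,150,False))
E
```

```text
wout rect c 451.1 117.2 wh 64 64 a 1.2 | centroid 451.1 117.0 axis -20.7
rout rect c 625.2 127.6 wh 92 65 a 8.0 | centroid 625.7 127.5 axis 9.2
tout rect c 432.0 -285.1 wh 102 105 a 2.5 | centroid 415.9 -285.9 axis 2.5
kout rect c 425.8 295.9 wh 29 80 a 85.0 | centroid 425.6 295.8 axis -5.0
wheelcore [[ 642. -103.   32.]]
wout [[451. 120.   8.]]
rout [[627. 135.   8.]]
kingpin mid [[610. 290.   8.]]
riser rect c 611.2 -312.2 wh 311 202 a 56.5 | centroid 603.6 -310.9 axis 66.9
wout rect c 450.2 116.7 wh 70 69 a 44.3 | centroid 450.1 117.1 axis -24.2
rout rect c 624.8 127.3 wh 96 70 a 7.8 | centroid 624.9 127.4 axis 8.3
tout rect c 421.2 -303.8 wh 330 222 a 50.9 | centroid 410.5 -304.1 axis 55.6
kout rect c 425.4 296.0 wh 36 85 a 85.3 | centroid 425.1 296.0 axis -4.9
kp rect c 610.4 290.2 wh 78 21 a 54.5 | centroid 610.7 290.3 axis 54.6
tt rect c 458.1 -122.0 wh 113 95 a 41.4 | centroid 448.2 -111.8 axis -40.3
```

Both cameras agree within about 2 mm, and the sizes match. The first move goes above the wheel at (0.6415, -0.1045), keeping the start yaw of -26.8°.

Request:
drive_tool([
  {"jaw": -1, "dx": 0.0387, "dy": 0.0253},
  {"dx": 0.0387, "dy": 0.0253},
  {"dx": 0.0387, "dy": 0.0253},
  {"dx": 0.0387, "dy": 0.0253},
  {"dx": 0.0387, "dy": 0.0253},
  {"dx": 0.0387, "dy": 0.0253},
  {"dx": 0.0387, "dy": 0.0253},
  {"dx": 0.0387, "dy": 0.0253},
  {"dx": 0.0387, "dy": 0.0253},
  {"dx": 0.0387, "dy": 0.0253},
  {"dx": 0.0387, "dy": 0.0253},
  {"dx": 0.0387, "dy": 0.0253},
  {"dx": 0.0387, "dy": 0.0253},
  {"dx": 0.0387, "dy": 0.0253},
  {"dx": 0.0387, "dy": 0.0253},
  {"dx": 0.0387, "dy": 0.0253},
  {"dz": 0.04},
  {"dz": 0.04},
  {"dz": 0.02},
  {},
], grip_force=40)

```text
invalid input at $.increments[0]: expected keys jaw, dx, dy, dz, rx, ry, rz
```

```bash
cat > go.py <<'E'
import sys,numpy as np
from scipy.spatial.transform import Rotation as Ro
from station import env
# usage: go.py x y z(mm) [phi deg]: shifts in tool axes as they stand; rz to turn
o=env.observe(); R=Ro.from_rotvec(o['orientation']).as_matrix()
ph=np.degrees(np.arctan2(R[1,0],R[0,0])); a=list(map(float,sys.argv[1:]))
d=R.T@(np.array(a[:3])-o['eef_pos']*1000)
print('t',o['time_s'],'pos',(o['eef_pos']*1000).round(1),'phi',ph.round(2),'tz',R[:,2].round(4),'F',o['force'].round(1),'w',round(o['width']*1000,1),'q',o['joints'].round(2))
print('dx dy dz mm',d.round(1),'rz',round(np.radians((ph-a[3]+180)%360-180),3) if len(a)>3 else '')
E
python3 go.py 641.5 -104.5 0
```

```text
t 0.1 pos [270.3 535.3 230.4] phi -26.8 tz [-6.0e-04 -1.5e-03 -1.0e+00] F [-0.  -0.8 -0.2] w 85.6 q [ 1.44  0.04  0.08 -0.   -1.62 -0.33]
dx dy dz mm [619.8 403.4 231.1] rz
```

Request:
drive_tool([
  {"jaw": -1, "dx": 0.0477, "dy": 0.031, "dz": 0, "rx": 0, "ry": 0, "rz": 0},
  {"jaw": -1, "dx": 0.0477, "dy": 0.031, "dz": 0, "rx": 0, "ry": 0, "rz": 0},
  {"jaw": -1, "dx": 0.0477, "dy": 0.031, "dz": 0, "rx": 0, "ry": 0, "rz": 0},
  {"jaw": -1, "dx": 0.0477, "dy": 0.031, "dz": 0, "rx": 0, "ry": 0, "rz": 0},
  {"jaw": -1, "dx": 0.0477, "dy": 0.031, "dz": 0, "rx": 0, "ry": 0, "rz": 0},
  {"jaw": -1, "dx": 0.0477, "dy": 0.031, "dz": 0, "rx": 0, "ry": 0, "rz": 0},
  {"jaw": -1, "dx": 0.0477, "dy": 0.031, "dz": 0, "rx": 0, "ry": 0, "rz": 0},
  {"jaw": -1, "dx": 0.0477, "dy": 0.031, "dz": 0, "rx": 0, "ry": 0, "rz": 0},
  {"jaw": -1, "dx": 0.0477, "dy": 0.031, "dz": 0, "rx": 0, "ry": 0, "rz": 0},
  {"jaw": -1, "dx": 0.0477, "dy": 0.031, "dz": 0, "rx": 0, "ry": 0, "rz": 0},
  {"jaw": -1, "dx": 0.0477, "dy": 0.031, "dz": 0, "rx": 0, "ry": 0, "rz": 0},
  {"jaw": -1, "dx": 0.0477, "dy": 0.031, "dz": 0, "rx": 0, "ry": 0, "rz": 0},
  {"jaw": -1, "dx": 0.0477, "dy": 0.031, "dz": 0, "rx": 0, "ry": 0, "rz": 0},
  {"jaw": -1, "dx": 0, "dy": 0, "dz": 0.05, "rx": 0, "ry": 0, "rz": 0},
  {"jaw": -1, "dx": 0, "dy": 0, "dz": 0.05, "rx": 0, "ry": 0, "rz": 0},
  {"jaw": -1, "dx": 0, "dy": 0, "dz": 0, "rx": 0, "ry": 0, "rz": 0},
  {"jaw": -1, "dx": 0, "dy": 0, "dz": 0, "rx": 0, "ry": 0, "rz": 0},
], grip_force=40)

```text
time_s: 2.22
eef_pos: [0.6432, -0.1041, 0.1339]
orientation: [3.056, -0.727, 0.004]
force: [-0.4, 0.6, 0.9]
width: 0.0855
```

```bash
python3 go.py 641.5 -104.5 2
```

```text
t 2.225 pos [ 643.2 -104.1  133.9] phi -26.78 tz [ 0.0026 -0.0013 -1.    ] F [-0.4  0.6  0.9] w 85.5 q [ 0.15  0.18  0.06  0.   -1.45  0.96]
dx dy dz mm [ -1.7   1.2 131.9] rz
```

Request:
drive_tool([
  {"jaw": -1, "dx": -0.001, "dy": 0.001, "dz": 0.04, "rx": 0, "ry": 0, "rz": 0},
  {"jaw": -1, "dx": 0, "dy": 0, "dz": 0.04, "rx": 0, "ry": 0, "rz": 0},
  {"jaw": -1, "dx": 0, "dy": 0, "dz": 0.03, "rx": 0, "ry": 0, "rz": 0},
  {"jaw": -1, "dx": 0, "dy": 0, "dz": 0.018, "rx": 0, "ry": 0, "rz": 0},
  {"jaw": -1, "dx": 0, "dy": 0, "dz": 0, "rx": 0, "ry": 0, "rz": 0},
  {"jaw": -1, "dx": 0, "dy": 0, "dz": 0, "rx": 0, "ry": 0, "rz": 0},
], grip_force=40)

```text
time_s: 2.98
eef_pos: [0.6424, -0.1043, 0.0059]
orientation: [-3.056, 0.727, -0.005]
force: [-0.4, -0.5, 0.9]
width: 0.0857
```

```bash
python3 go.py 641.5 -104.5 2
```

```text
t 2.975 pos [ 642.4 -104.3    5.9] phi -26.78 tz [ 3.4e-03 -5.0e-04 -1.0e+00] F [-0.4 -0.5  0.9] w 85.7 q [ 0.15  0.26 -0.09  0.   -1.22  0.96]
dx dy dz mm [-0.7  0.6  3.9] rz
```

Request:
drive_tool([
  {"jaw": 0, "dx": 0, "dy": 0, "dz": 0, "rx": 0, "ry": 0, "rz": 0},
  {"jaw": 0.5, "dx": 0, "dy": 0, "dz": 0, "rx": 0, "ry": 0, "rz": 0},
  {"jaw": 1, "dx": 0, "dy": 0, "dz": 0, "rx": 0, "ry": 0, "rz": 0},
  {"jaw": 1, "dx": 0, "dy": 0, "dz": 0, "rx": 0, "ry": 0, "rz": 0},
  {"jaw": 1, "dx": 0, "dy": 0, "dz": 0, "rx": 0, "ry": 0, "rz": 0},
  {"jaw": 1, "dx": 0, "dy": 0, "dz": 0, "rx": 0, "ry": 0, "rz": 0},
], grip_force=40)

```text
time_s: 3.72
eef_pos: [0.6418, -0.1043, 0.0048]
orientation: [-3.056, 0.728, -0.004]
force: [-1.1, 1.5, 6.1]
width: 0.0525
```

```bash
python3 go.py 450.7 117 2
```

```text
t 3.725 pos [ 641.8 -104.3    4.8] phi -26.78 tz [ 2.2e-03 -4.0e-04 -1.0e+00] F [-1.1  1.5  6.1] w 52.5 q [ 0.15  0.26 -0.1   0.   -1.22  0.96]
dx dy dz mm [-270.3 -111.4    2.3] rz
```

Grip confirmed at 52.5 mm. Next: lift, carry to the wheel outline and lower.

Request:
drive_tool([
  {"jaw": 1, "dx": 0, "dy": 0, "dz": -0.03, "rx": 0, "ry": 0, "rz": 0},
  {"jaw": 1, "dx": 0, "dy": 0, "dz": -0.04, "rx": 0, "ry": 0, "rz": 0},
  {"jaw": 1, "dx": 0, "dy": 0, "dz": -0.03, "rx": 0, "ry": 0, "rz": 0},
  {"jaw": 1, "dx": -0.045, "dy": -0.0185, "dz": 0, "rx": 0, "ry": 0, "rz": 0},
  {"jaw": 1, "dx": -0.045, "dy": -0.0185, "dz": 0, "rx": 0, "ry": 0, "rz": 0},
  {"jaw": 1, "dx": -0.045, "dy": -0.0185, "dz": 0, "rx": 0, "ry": 0, "rz": 0},
  {"jaw": 1, "dx": -0.045, "dy": -0.0185, "dz": 0, "rx": 0, "ry": 0, "rz": 0},
  {"jaw": 1, "dx": -0.045, "dy": -0.0185, "dz": 0, "rx": 0, "ry": 0, "rz": 0},
  {"jaw": 1, "dx": -0.045, "dy": -0.0185, "dz": 0, "rx": 0, "ry": 0, "rz": 0},
  {"jaw": 1, "dx": 0, "dy": 0, "dz": 0.03, "rx": 0, "ry": 0, "rz": 0},
  {"jaw": 1, "dx": 0, "dy": 0, "dz": 0.03, "rx": 0, "ry": 0, "rz": 0},
  {"jaw": 1, "dx": 0, "dy": 0, "dz": 0, "rx": 0, "ry": 0, "rz": 0},
  {"jaw": 1, "dx": 0, "dy": 0, "dz": 0, "rx": 0, "ry": 0, "rz": 0},
], grip_force=40)

```text
time_s: 5.35
eef_pos: [0.4506, 0.1166, 0.0445]
orientation: [-3.056, 0.728, -0.002]
force: [0.3, 0.5, -0.4]
width: 0.0527
```

```bash
python3 go.py 450.7 117 13.5
```

```text
t 5.35 pos [450.6 116.6  44.5] phi -26.81 tz [ 1.1e-03 -1.0e-04 -1.0e+00] F [ 0.3  0.5 -0.4] w 52.7 q [ 0.69 -0.28 -0.55  0.   -1.3   0.41]
dx dy dz mm [-0.1 -0.4 31. ] rz
```

Request:
drive_tool([
  {"jaw": 1, "dx": 0, "dy": 0, "dz": 0.02, "rx": 0, "ry": 0, "rz": 0},
  {"jaw": 1, "dx": 0, "dy": 0, "dz": 0.0105, "rx": 0, "ry": 0, "rz": 0},
  {"jaw": 1, "dx": 0, "dy": 0, "dz": 0, "rx": 0, "ry": 0, "rz": 0},
  {"jaw": 1, "dx": 0, "dy": 0, "dz": 0, "rx": 0, "ry": 0, "rz": 0},
  {"jaw": -0.2, "dx": 0, "dy": 0, "dz": 0, "rx": 0, "ry": 0, "rz": 0},
  {"jaw": -1, "dx": 0, "dy": 0, "dz": 0, "rx": 0, "ry": 0, "rz": 0},
  {"jaw": -1, "dx": 0, "dy": 0, "dz": 0, "rx": 0, "ry": 0, "rz": 0},
  {"jaw": -1, "dx": 0, "dy": 0, "dz": 0, "rx": 0, "ry": 0, "rz": 0},
  {"jaw": -1, "dx": 0, "dy": 0, "dz": -0.04, "rx": 0, "ry": 0, "rz": 0},
  {"jaw": -1, "dx": 0, "dy": 0, "dz": -0.04, "rx": 0, "ry": 0, "rz": 0},
  {"jaw": -1, "dx": 0, "dy": 0, "dz": -0.04, "rx": 0, "ry": 0, "rz": 0},
], grip_force=40)

```text
time_s: 6.72
eef_pos: [0.4499, 0.1165, 0.1342]
orientation: [3.056, -0.728, 0.0]
force: [-0.2, 0.6, -1.0]
width: 0.0855
```

```bash
python3 go.py 598 -284.2 2 27.4
```

```text
t 6.725 pos [449.9 116.5 134.2] phi -26.8 tz [ 1.e-04 -1.e-04 -1.e+00] F [-0.2  0.6 -1. ] w 85.5 q [ 0.69 -0.33 -0.42  0.   -1.48  0.41]
dx dy dz mm [312.8 290.9 132.2] rz -0.946
```

Request:
drive_tool([
  {"jaw": -1, "dx": 0.0391, "dy": 0.0364, "dz": 0, "rx": 0, "ry": 0, "rz": 0},
  {"jaw": -1, "dx": 0.0391, "dy": 0.0364, "dz": 0, "rx": 0, "ry": 0, "rz": 0},
  {"jaw": -1, "dx": 0.0391, "dy": 0.0364, "dz": 0, "rx": 0, "ry": 0, "rz": 0},
  {"jaw": -1, "dx": 0.0391, "dy": 0.0364, "dz": 0, "rx": 0, "ry": 0, "rz": 0},
  {"jaw": -1, "dx": 0.0391, "dy": 0.0364, "dz": 0, "rx": 0, "ry": 0, "rz": 0},
  {"jaw": -1, "dx": 0.0391, "dy": 0.0364, "dz": 0, "rx": 0, "ry": 0, "rz": 0},
  {"jaw": -1, "dx": 0.0391, "dy": 0.0364, "dz": 0, "rx": 0, "ry": 0, "rz": 0},
  {"jaw": -1, "dx": 0.0391, "dy": 0.0364, "dz": 0, "rx": 0, "ry": 0, "rz": 0},
  {"jaw": -1, "dx": 0, "dy": 0, "dz": 0, "rx": 0, "ry": 0, "rz": -0.158},
  {"jaw": -1, "dx": 0, "dy": 0, "dz": 0, "rx": 0, "ry": 0, "rz": -0.158},
  {"jaw": -1, "dx": 0, "dy": 0, "dz": 0, "rx": 0, "ry": 0, "rz": -0.158},
  {"jaw": -1, "dx": 0, "dy": 0, "dz": 0, "rx": 0, "ry": 0, "rz": -0.158},
  {"jaw": -1, "dx": 0, "dy": 0, "dz": 0, "rx": 0, "ry": 0, "rz": -0.158},
  {"jaw": -1, "dx": 0, "dy": 0, "dz": 0, "rx": 0, "ry": 0, "rz": -0.156},
  {"jaw": -1, "dx": 0, "dy": 0, "dz": 0.04, "rx": 0, "ry": 0, "rz": 0},
  {"jaw": -1, "dx": 0, "dy": 0, "dz": 0.04, "rx": 0, "ry": 0, "rz": 0},
  {"jaw": -1, "dx": 0, "dy": 0, "dz": 0, "rx": 0, "ry": 0, "rz": 0},
  {"jaw": -1, "dx": 0, "dy": 0, "dz": 0, "rx": 0, "ry": 0, "rz": 0},
  {"jaw": -1, "dx": 0, "dy": 0, "dz": 0, "rx": 0, "ry": 0, "rz": 0},
], grip_force=40)

```text
time_s: 9.1
eef_pos: [0.5992, -0.2848, 0.0555]
orientation: [3.05, 0.744, 0.005]
force: [-0.1, -0.8, 0.3]
width: 0.0854
```

```bash
python3 go.py 598 -284.2 0 27.4; python3 - <<'E'
from h import *
c=shot('top','top1')
cv2.imwrite('pics/top1b.png',cv2.resize(c['image'][110:260,160:460],(800,400),interpolation=cv2.INTER_CUBIC))
E
```

```text
t 9.1 pos [ 599.2 -284.8   55.5] phi 27.41 tz [ 0.0035 -0.0014 -1.    ] F [-0.1 -0.8  0.3] w 85.4 q [-0.14  0.25 -0.01  0.   -1.31  2.19]
dx dy dz mm [-0.9 -1.3 55.5] rz 0.0
```

View pics/top1b.png

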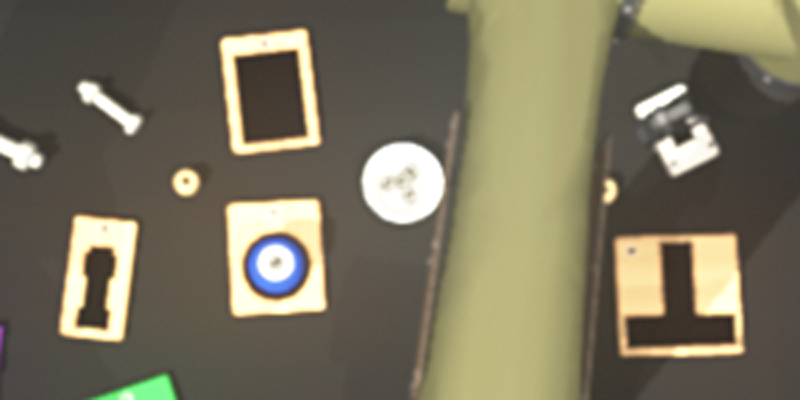

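The wheel sits at crop (276,263), central in its disc with black showing all round. The gripper stands over the riser at (678,130), jaws across its short side. Next: descend and grip.

Request:
drive_tool([
  {"jaw": -1, "dx": -0.0005, "dy": -0.0005, "dz": 0.03, "rx": 0, "ry": 0, "rz": 0},
  {"jaw": -1, "dx": 0, "dy": 0, "dz": 0.015, "rx": 0, "ry": 0, "rz": 0},
  {"jaw": -1, "dx": 0, "dy": 0, "dz": 0.0095, "rx": 0, "ry": 0, "rz": 0},
  {"jaw": -1, "dx": 0, "dy": 0, "dz": 0, "rx": 0, "ry": 0, "rz": 0},
  {"jaw": -1, "dx": 0, "dy": 0, "dz": 0, "rx": 0, "ry": 0, "rz": 0},
  {"jaw": 0, "dx": 0, "dy": 0, "dz": 0, "rx": 0, "ry": 0, "rz": 0},
  {"jaw": 0.5, "dx": 0, "dy": 0, "dz": 0, "rx": 0, "ry": 0, "rz": 0},
  {"jaw": 1, "dx": 0, "dy": 0, "dz": 0, "rx": 0, "ry": 0, "rz": 0},
  {"jaw": 1, "dx": 0, "dy": 0, "dz": 0, "rx": 0, "ry": 0, "rz": 0},
  {"jaw": 1, "dx": 0, "dy": 0, "dz": 0, "rx": 0, "ry": 0, "rz": 0},
], grip_force=50)

```text
time_s: 10.4
eef_pos: [0.5978, -0.2844, -0.0007]
orientation: [3.051, 0.744, 0.002]
force: [-0.0, 0.5, 4.9]
width: 0.0509
```

```bash
python3 go.py 625 127.4 0 7.9
```

```text
t 10.4 pos [ 597.8 -284.4   -0.7] phi 27.41 tz [ 1.3e-03 -7.0e-04 -1.0e+00] F [-0.   0.5  4.9] w 50.9 q [-0.14  0.29 -0.06  0.   -1.22  2.19]
dx dy dz mm [ 213.8 -353.    -1. ] rz 0.341
```

Request:
drive_tool([
  {"jaw": 1, "dx": 0, "dy": 0, "dz": -0.03, "rx": 0, "ry": 0, "rz": 0},
  {"jaw": 1, "dx": 0, "dy": 0, "dz": -0.04, "rx": 0, "ry": 0, "rz": 0},
  {"jaw": 1, "dx": 0, "dy": 0, "dz": -0.03, "rx": 0, "ry": 0, "rz": 0},
  {"jaw": 1, "dx": 0.0267, "dy": -0.0441, "dz": 0, "rx": 0, "ry": 0, "rz": 0},
  {"jaw": 1, "dx": 0.0267, "dy": -0.0441, "dz": 0, "rx": 0, "ry": 0, "rz": 0},
  {"jaw": 1, "dx": 0.0267, "dy": -0.0441, "dz": 0, "rx": 0, "ry": 0, "rz": 0},
  {"jaw": 1, "dx": 0.0267, "dy": -0.0441, "dz": 0, "rx": 0, "ry": 0, "rz": 0},
  {"jaw": 1, "dx": 0.0267, "dy": -0.0441, "dz": 0, "rx": 0, "ry": 0, "rz": 0},
  {"jaw": 1, "dx": 0.0267, "dy": -0.0441, "dz": 0, "rx": 0, "ry": 0, "rz": 0},
  {"jaw": 1, "dx": 0.0267, "dy": -0.0441, "dz": 0, "rx": 0, "ry": 0, "rz": 0},
  {"jaw": 1, "dx": 0.0267, "dy": -0.0441, "dz": 0, "rx": 0, "ry": 0, "rz": 0},
  {"jaw": 1, "dx": 0, "dy": 0, "dz": 0, "rx": 0, "ry": 0, "rz": 0.114},
  {"jaw": 1, "dx": 0, "dy": 0, "dz": 0, "rx": 0, "ry": 0, "rz": 0.114},
  {"jaw": 1, "dx": 0, "dy": 0, "dz": 0, "rx": 0, "ry": 0, "rz": 0.113},
  {"jaw": 1, "dx": 0, "dy": 0, "dz": 0.03, "rx": 0, "ry": 0, "rz": 0},
  {"jaw": 1, "dx": 0, "dy": 0, "dz": 0.03, "rx": 0, "ry": 0, "rz": 0},
  {"jaw": 1, "dx": 0, "dy": 0, "dz": 0, "rx": 0, "ry": 0, "rz": 0},
  {"jaw": 1, "dx": 0, "dy": 0, "dz": 0, "rx": 0, "ry": 0, "rz": 0},
  {"jaw": 1, "dx": 0, "dy": 0, "dz": 0, "rx": 0, "ry": 0, "rz": 0},
], grip_force=50)

```text
time_s: 12.78
eef_pos: [0.6254, 0.1277, 0.0401]
orientation: [-3.134, -0.215, -0.004]
force: [0.1, 0.7, -0.5]
width: 0.0503
```

```bash
python3 go.py 625 127.4 8.3 7.9
```

```text
t 12.775 pos [625.4 127.7  40.1] phi 7.87 tz [ 2.4e-03  8.0e-04 -1.0e+00] F [ 0.1  0.7 -0.5] w 50.3 q [ 0.51  0.2  -0.1   0.   -1.28  1.19]
dx dy dz mm [-0.5  0.2 31.8] rz -0.001
```

Request:
drive_tool([
  {"jaw": 1, "dx": 0, "dy": 0, "dz": 0.02, "rx": 0, "ry": 0, "rz": 0},
  {"jaw": 1, "dx": 0, "dy": 0, "dz": 0.011, "rx": 0, "ry": 0, "rz": 0},
  {"jaw": 1, "dx": 0, "dy": 0, "dz": 0, "rx": 0, "ry": 0, "rz": 0},
  {"jaw": 1, "dx": 0, "dy": 0, "dz": 0, "rx": 0, "ry": 0, "rz": 0},
  {"jaw": -0.2, "dx": 0, "dy": 0, "dz": 0, "rx": 0, "ry": 0, "rz": 0},
  {"jaw": -1, "dx": 0, "dy": 0, "dz": 0, "rx": 0, "ry": 0, "rz": 0},
  {"jaw": -1, "dx": 0, "dy": 0, "dz": 0, "rx": 0, "ry": 0, "rz": 0},
  {"jaw": -1, "dx": 0, "dy": 0, "dz": 0, "rx": 0, "ry": 0, "rz": 0},
  {"jaw": -1, "dx": 0, "dy": 0, "dz": -0.04, "rx": 0, "ry": 0, "rz": 0},
  {"jaw": -1, "dx": 0, "dy": 0, "dz": -0.04, "rx": 0, "ry": 0, "rz": 0},
  {"jaw": -1, "dx": 0, "dy": 0, "dz": -0.04, "rx": 0, "ry": 0, "rz": 0},
  {"jaw": -1, "dx": 0, "dy": 0, "dz": 0, "rx": 0, "ry": 0, "rz": 0},
], grip_force=50)

```text
time_s: 14.28
eef_pos: [0.6265, 0.1279, 0.1323]
orientation: [-3.132, -0.215, -0.012]
force: [1.0, 0.1, 0.7]
width: 0.0853
```

```bash
python3 go.py 454 -111.5 2 -48.5
```

```text
t 14.275 pos [626.5 127.9 132.3] phi 7.87 tz [ 0.0074  0.0024 -1.    ] F [1.  0.1 0.7] w 85.3 q [ 0.51  0.15  0.02  0.   -1.43  1.19]
dx dy dz mm [-204.6  213.7  128.4] rz 0.984
```

Request:
drive_tool([
  {"jaw": -1, "dx": -0.0341, "dy": 0.0356, "dz": 0, "rx": 0, "ry": 0, "rz": 0},
  {"jaw": -1, "dx": -0.0341, "dy": 0.0356, "dz": 0, "rx": 0, "ry": 0, "rz": 0},
  {"jaw": -1, "dx": -0.0341, "dy": 0.0356, "dz": 0, "rx": 0, "ry": 0, "rz": 0},
  {"jaw": -1, "dx": -0.0341, "dy": 0.0356, "dz": 0, "rx": 0, "ry": 0, "rz": 0},
  {"jaw": -1, "dx": -0.0341, "dy": 0.0356, "dz": 0, "rx": 0, "ry": 0, "rz": 0},
  {"jaw": -1, "dx": -0.0341, "dy": 0.0356, "dz": 0, "rx": 0, "ry": 0, "rz": 0},
  {"jaw": -1, "dx": 0, "dy": 0, "dz": 0, "rx": 0, "ry": 0, "rz": 0.164},
  {"jaw": -1, "dx": 0, "dy": 0, "dz": 0, "rx": 0, "ry": 0, "rz": 0.164},
  {"jaw": -1, "dx": 0, "dy": 0, "dz": 0, "rx": 0, "ry": 0, "rz": 0.164},
  {"jaw": -1, "dx": 0, "dy": 0, "dz": 0, "rx": 0, "ry": 0, "rz": 0.164},
  {"jaw": -1, "dx": 0, "dy": 0, "dz": 0, "rx": 0, "ry": 0, "rz": 0.164},
  {"jaw": -1, "dx": 0, "dy": 0, "dz": 0, "rx": 0, "ry": 0, "rz": 0.164},
  {"jaw": -1, "dx": 0, "dy": 0, "dz": 0.04, "rx": 0, "ry": 0, "rz": 0},
  {"jaw": -1, "dx": 0, "dy": 0, "dz": 0.03, "rx": 0, "ry": 0, "rz": 0},
  {"jaw": -1, "dx": 0, "dy": 0, "dz": 0, "rx": 0, "ry": 0, "rz": 0},
  {"jaw": -1, "dx": 0, "dy": 0, "dz": 0, "rx": 0, "ry": 0, "rz": 0},
  {"jaw": -1, "dx": 0, "dy": 0, "dz": 0, "rx": 0, "ry": 0, "rz": 0},
], grip_force=60)

```text
time_s: 16.4
eef_pos: [0.452, -0.1122, 0.059]
orientation: [-2.863, 1.29, -0.004]
force: [-0.7, -0.0, 1.3]
width: 0.0855
```

```bash
python3 go.py 454.2 -111.5 2 -48.5; python3 - <<'E'
from h import *
c=shot('top','top2'); s=shot('scene','scene2')
cv2.imwrite('pics/v2.png',np.hstack([cv2.resize(c['image'][110:260,230:400],(400,353),interpolation=cv2.INTER_CUBIC),cv2.resize(s['image'][140:320,180:384],(400,353),interpolation=cv2.INTER_CUBIC)]))
E
```

```text
t 16.4 pos [ 452.  -112.2   59. ] phi -48.51 tz [ 0.0026 -0.     -1.    ] F [-0.7 -0.   1.3] w 85.5 q [ 0.19 -0.29 -0.53  0.   -1.33  0.53]
dx dy dz mm [ 0.8 -2.  57. ] rz -0.0
```

View pics/v2.png

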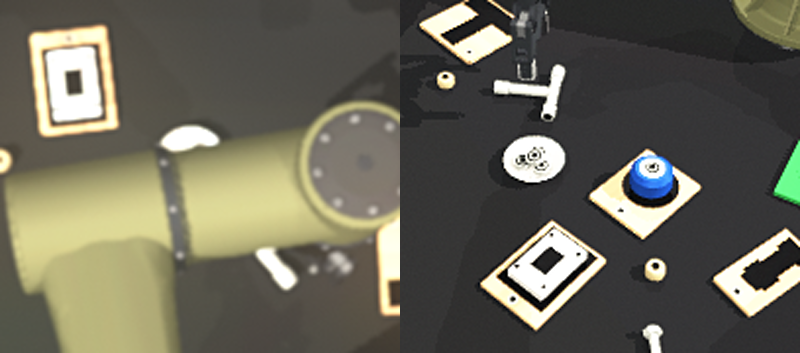

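Left: the riser lies inside its black rectangle at (75,83). The right view confirms it, with black on all sides at (550,262), and the jaws are over the T-tool stem at (527,75). Next: descend and grip.

Request:
drive_tool([
  {"jaw": -1, "dx": 0.0008, "dy": -0.002, "dz": 0.03, "rx": 0, "ry": 0, "rz": 0},
  {"jaw": -1, "dx": 0, "dy": 0, "dz": 0.015, "rx": 0, "ry": 0, "rz": 0},
  {"jaw": -1, "dx": 0, "dy": 0, "dz": 0.009, "rx": 0, "ry": 0, "rz": 0},
  {"jaw": -1, "dx": 0, "dy": 0, "dz": 0, "rx": 0, "ry": 0, "rz": 0},
  {"jaw": 0, "dx": 0, "dy": 0, "dz": 0, "rx": 0, "ry": 0, "rz": 0},
  {"jaw": 0.5, "dx": 0, "dy": 0, "dz": 0, "rx": 0, "ry": 0, "rz": 0},
  {"jaw": 1, "dx": 0, "dy": 0, "dz": 0, "rx": 0, "ry": 0, "rz": 0},
  {"jaw": 1, "dx": 0, "dy": 0, "dz": 0, "rx": 0, "ry": 0, "rz": 0},
  {"jaw": 1, "dx": 0, "dy": 0, "dz": 0, "rx": 0, "ry": 0, "rz": 0},
  {"jaw": 1, "dx": 0, "dy": 0, "dz": 0, "rx": 0, "ry": 0, "rz": 0},
], grip_force=60)

```text
time_s: 17.75
eef_pos: [0.4533, -0.1115, 0.0038]
orientation: [2.864, -1.291, 0.001]
force: [-2.0, 0.4, 2.4]
width: 0.011
```

```bash
python3 go.py 421.5 -285.5 2 2.5
```

```text
t 17.75 pos [ 453.3 -111.5    3.8] phi -48.51 tz [ 5.e-04 -2.e-04 -1.e+00] F [-2.   0.4  2.4] w 11.0 q [ 0.19 -0.24 -0.59  0.   -1.21  0.53]
dx dy dz mm [109.3 139.    1.8] rz -0.89
```

Request:
drive_tool([
  {"jaw": 1, "dx": 0, "dy": 0, "dz": -0.03, "rx": 0, "ry": 0, "rz": 0},
  {"jaw": 1, "dx": 0, "dy": 0, "dz": -0.04, "rx": 0, "ry": 0, "rz": 0},
  {"jaw": 1, "dx": 0, "dy": 0, "dz": -0.02, "rx": 0, "ry": 0, "rz": 0},
  {"jaw": 1, "dx": 0.0273, "dy": 0.0347, "dz": 0, "rx": 0, "ry": 0, "rz": 0},
  {"jaw": 1, "dx": 0.0273, "dy": 0.0347, "dz": 0, "rx": 0, "ry": 0, "rz": 0},
  {"jaw": 1, "dx": 0.0273, "dy": 0.0347, "dz": 0, "rx": 0, "ry": 0, "rz": 0},
  {"jaw": 1, "dx": 0.0273, "dy": 0.0347, "dz": 0, "rx": 0, "ry": 0, "rz": 0},
  {"jaw": 1, "dx": 0, "dy": 0, "dz": 0, "rx": 0, "ry": 0, "rz": -0.1483},
  {"jaw": 1, "dx": 0, "dy": 0, "dz": 0, "rx": 0, "ry": 0, "rz": -0.1483},
  {"jaw": 1, "dx": 0, "dy": 0, "dz": 0, "rx": 0, "ry": 0, "rz": -0.1483},
  {"jaw": 1, "dx": 0, "dy": 0, "dz": 0, "rx": 0, "ry": 0, "rz": -0.1483},
  {"jaw": 1, "dx": 0, "dy": 0, "dz": 0, "rx": 0, "ry": 0, "rz": -0.1483},
  {"jaw": 1, "dx": 0, "dy": 0, "dz": 0, "rx": 0, "ry": 0, "rz": -0.1485},
  {"jaw": 1, "dx": 0, "dy": 0, "dz": 0.03, "rx": 0, "ry": 0, "rz": 0},
  {"jaw": 1, "dx": 0, "dy": 0, "dz": 0.02, "rx": 0, "ry": 0, "rz": 0},
  {"jaw": 1, "dx": 0, "dy": 0, "dz": 0, "rx": 0, "ry": 0, "rz": 0},
  {"jaw": 1, "dx": 0, "dy": 0, "dz": 0, "rx": 0, "ry": 0, "rz": 0},
  {"jaw": 1, "dx": 0, "dy": 0, "dz": 0, "rx": 0, "ry": 0, "rz": 0},
], grip_force=60)

```text
time_s: 20.0
eef_pos: [0.422, -0.2855, 0.0445]
orientation: [3.14, 0.068, 0.002]
force: [0.6, 0.6, -1.1]
width: 0.0117
```

```bash
python3 go.py 421.5 -285.5 12.3 2.5; python3 - <<'E'
from h import *
c=shot('top','top3'); s=shot('scene','scene3')
cv2.imwrite('pics/v3.png',np.hstack([cv2.resize(c['image'][170:270,360:473],(400,353),interpolation=cv2.INTER_CUBIC),cv2.resize(s['image'][100:200,160:273],(400,353),interpolation=cv2.INTER_CUBIC)]))
E
```

```text
t 20.0 pos [ 422.  -285.5   44.5] phi 2.48 tz [ 1.6e-03 -7.0e-04 -1.0e+00] F [ 0.6  0.6 -1.1] w 11.7 q [-0.2  -0.15 -0.44  0.   -1.28  1.81]
dx dy dz mm [-0.6 -0.  32.2] rz -0.0
```

View pics/v3.png

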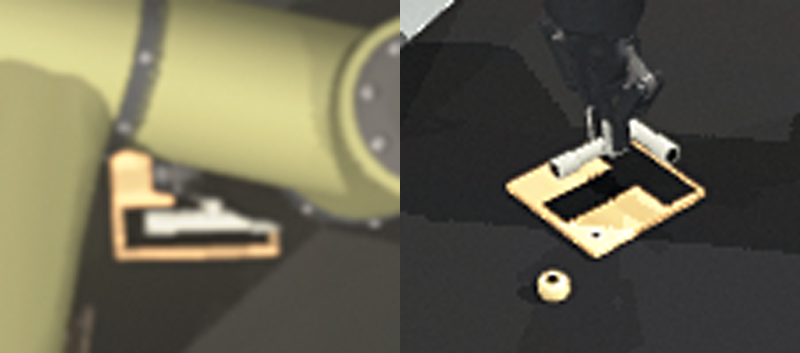

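The T-tool hangs level in the jaws, with its stem pointing along the outline. Next: lower and release.

Request:
drive_tool([
  {"jaw": 1, "dx": 0, "dy": 0, "dz": 0.02, "rx": 0, "ry": 0, "rz": 0},
  {"jaw": 1, "dx": 0, "dy": 0, "dz": 0.0122, "rx": 0, "ry": 0, "rz": 0},
  {"jaw": 1, "dx": 0, "dy": 0, "dz": 0, "rx": 0, "ry": 0, "rz": 0},
  {"jaw": 1, "dx": 0, "dy": 0, "dz": 0, "rx": 0, "ry": 0, "rz": 0},
  {"jaw": 0.5, "dx": 0, "dy": 0, "dz": 0, "rx": 0, "ry": 0, "rz": 0},
  {"jaw": 0.2, "dx": 0, "dy": 0, "dz": 0, "rx": 0, "ry": 0, "rz": 0},
  {"jaw": -0.2, "dx": 0, "dy": 0, "dz": 0, "rx": 0, "ry": 0, "rz": 0},
  {"jaw": -0.2, "dx": 0, "dy": 0, "dz": 0, "rx": 0, "ry": 0, "rz": 0},
  {"jaw": -0.2, "dx": 0, "dy": 0, "dz": -0.04, "rx": 0, "ry": 0, "rz": 0},
  {"jaw": -1, "dx": 0, "dy": 0, "dz": -0.04, "rx": 0, "ry": 0, "rz": 0},
  {"jaw": -1, "dx": 0, "dy": 0, "dz": -0.04, "rx": 0, "ry": 0, "rz": 0},
  {"jaw": -1, "dx": 0, "dy": 0, "dz": 0, "rx": 0, "ry": 0, "rz": 0},
], grip_force=60)

```text
time_s: 21.6
eef_pos: [0.4231, -0.2861, 0.1352]
orientation: [3.138, 0.068, 0.01]
force: [0.3, -0.2, -0.0]
width: 0.0861
```

```bash
python3 go.py 608.6 287.2 2 55
```

```text
t 21.6 pos [ 423.1 -286.1  135.2] phi 2.49 tz [ 0.0063 -0.0028 -1.    ] F [ 0.3 -0.2 -0. ] w 86.1 q [-0.2  -0.2  -0.32  0.   -1.45  1.81]
dx dy dz mm [ 209.3 -565.1  132.8] rz -0.917
```

Request:
drive_tool([
  {"jaw": -0.2, "dx": 0.019, "dy": -0.0514, "dz": 0, "rx": 0, "ry": 0, "rz": 0},
  {"jaw": -0.2, "dx": 0.019, "dy": -0.0514, "dz": 0, "rx": 0, "ry": 0, "rz": 0},
  {"jaw": -0.2, "dx": 0.019, "dy": -0.0514, "dz": 0, "rx": 0, "ry": 0, "rz": 0},
  {"jaw": -0.2, "dx": 0.019, "dy": -0.0514, "dz": 0, "rx": 0, "ry": 0, "rz": 0},
  {"jaw": -0.2, "dx": 0.019, "dy": -0.0514, "dz": 0, "rx": 0, "ry": 0, "rz": 0},
  {"jaw": -0.2, "dx": 0.019, "dy": -0.0514, "dz": 0, "rx": 0, "ry": 0, "rz": 0},
  {"jaw": -0.2, "dx": 0.019, "dy": -0.0514, "dz": 0, "rx": 0, "ry": 0, "rz": 0},
  {"jaw": -0.2, "dx": 0.019, "dy": -0.0514, "dz": 0, "rx": 0, "ry": 0, "rz": 0},
  {"jaw": -0.2, "dx": 0.019, "dy": -0.0514, "dz": 0, "rx": 0, "ry": 0, "rz": 0},
  {"jaw": -0.2, "dx": 0.019, "dy": -0.0514, "dz": 0, "rx": 0, "ry": 0, "rz": 0},
  {"jaw": -0.2, "dx": 0.019, "dy": -0.0514, "dz": 0, "rx": 0, "ry": 0, "rz": 0},
  {"jaw": -0.2, "dx": 0, "dy": 0, "dz": 0, "rx": 0, "ry": 0, "rz": -0.153},
  {"jaw": -0.2, "dx": 0, "dy": 0, "dz": 0, "rx": 0, "ry": 0, "rz": -0.153},
  {"jaw": -0.2, "dx": 0, "dy": 0, "dz": 0, "rx": 0, "ry": 0, "rz": -0.153},
  {"jaw": -0.2, "dx": 0, "dy": 0, "dz": 0, "rx": 0, "ry": 0, "rz": -0.153},
  {"jaw": -0.2, "dx": 0, "dy": 0, "dz": 0, "rx": 0, "ry": 0, "rz": -0.153},
  {"jaw": -0.2, "dx": 0, "dy": 0, "dz": 0, "rx": 0, "ry": 0, "rz": -0.152},
  {"jaw": -0.2, "dx": 0, "dy": 0, "dz": 0.04, "rx": 0, "ry": 0, "rz": 0},
  {"jaw": -0.2, "dx": 0, "dy": 0, "dz": 0.03, "rx": 0, "ry": 0, "rz": 0},
  {"jaw": -0.2, "dx": 0, "dy": 0, "dz": 0, "rx": 0, "ry": 0, "rz": 0},
], grip_force=40)

```text
time_s: 24.1
eef_pos: [0.6039, 0.2874, 0.0569]
orientation: [2.786, 1.45, -0.011]
force: [0.3, -0.4, 0.2]
width: 0.0513
```

Request:
drive_tool([
  {"jaw": -0.2, "dx": 0, "dy": 0, "dz": 0, "rx": 0, "ry": 0, "rz": 0},
  {"jaw": -0.2, "dx": 0, "dy": 0, "dz": 0, "rx": 0, "ry": 0, "rz": 0},
], grip_force=40)

```text
time_s: 24.35
eef_pos: [0.6066, 0.2892, 0.0631]
orientation: [-2.786, -1.451, -0.005]
force: [-1.0, 0.2, -0.1]
width: 0.0513
```

```bash
python3 go.py 608.6 287.2 2.5 55; python3 - <<'E'
from h import *
c=shot('top','top4'); s=shot('scene','scene4')
cv2.imwrite('pics/v4.png',np.hstack([cv2.resize(c['image'][170:270,360:473],(400,353),interpolation=cv2.INTER_CUBIC),cv2.resize(s['image'][270:370,260:373],(400,353),interpolation=cv2.INTER_CUBIC)]))
E
```

```text
t 24.35 pos [606.6 289.2  63.1] phi 55.02 tz [ 0.0025  0.0015 -1.    ] F [-1.   0.2 -0.1] w 51.3 q [ 0.74  0.27  0.03  0.   -1.33  1.79]
dx dy dz mm [-0.6  2.6 60.6] rz 0.0
```

View pics/v4.png

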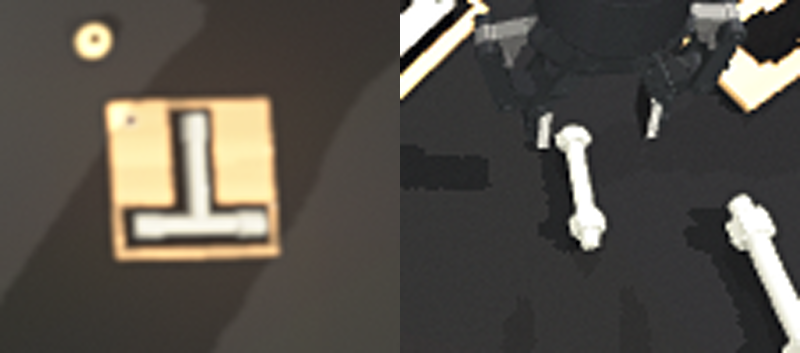

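The T-tool lies in its outline at left (200,190), with margin all round. Right: the jaws are over the short kingpin and the long one stands clear. Next: descend and grip.

Request:
drive_tool([
  {"jaw": -0.2, "dx": -0.0006, "dy": 0.0022, "dz": 0.03, "rx": 0, "ry": 0, "rz": 0},
  {"jaw": -0.2, "dx": 0, "dy": 0, "dz": 0.02, "rx": 0, "ry": 0, "rz": 0},
  {"jaw": -0.2, "dx": 0, "dy": 0, "dz": 0.009, "rx": 0, "ry": 0, "rz": 0},
  {"jaw": -0.2, "dx": 0, "dy": 0, "dz": 0, "rx": 0, "ry": 0, "rz": 0},
  {"jaw": -0.2, "dx": 0, "dy": 0, "dz": 0, "rx": 0, "ry": 0, "rz": 0},
  {"jaw": 0.4, "dx": 0, "dy": 0, "dz": 0, "rx": 0, "ry": 0, "rz": 0},
  {"jaw": 0.7, "dx": 0, "dy": 0, "dz": 0, "rx": 0, "ry": 0, "rz": 0},
  {"jaw": 1, "dx": 0, "dy": 0, "dz": 0, "rx": 0, "ry": 0, "rz": 0},
  {"jaw": 1, "dx": 0, "dy": 0, "dz": 0, "rx": 0, "ry": 0, "rz": 0},
  {"jaw": 1, "dx": 0, "dy": 0, "dz": 0, "rx": 0, "ry": 0, "rz": 0},
  {"jaw": 1, "dx": 0, "dy": 0, "dz": 0, "rx": 0, "ry": 0, "rz": 0},
], grip_force=40)

```text
time_s: 25.82
eef_pos: [0.6075, 0.287, 0.0026]
orientation: [2.786, 1.451, 0.001]
force: [-1.0, -0.8, 3.9]
width: 0.0082
```

```bash
python3 go.py 420.6 296.4 11 -5
```

```text
t 25.825 pos [607.5 287.    2.6] phi 55.02 tz [ 7.e-04  2.e-04 -1.e+00] F [-1.  -0.8  3.9] w 8.2 q [ 0.74  0.31 -0.03  0.   -1.23  1.79]
dx dy dz mm [ -99.5 -158.5   -8.5] rz 1.048
```

Request:
drive_tool([
  {"jaw": 1, "dx": 0, "dy": 0, "dz": -0.03, "rx": 0, "ry": 0, "rz": 0},
  {"jaw": 1, "dx": 0, "dy": 0, "dz": -0.04, "rx": 0, "ry": 0, "rz": 0},
  {"jaw": 1, "dx": 0, "dy": 0, "dz": -0.02, "rx": 0, "ry": 0, "rz": 0},
  {"jaw": 1, "dx": -0.0249, "dy": -0.0396, "dz": 0, "rx": 0, "ry": 0, "rz": 0},
  {"jaw": 1, "dx": -0.0249, "dy": -0.0396, "dz": 0, "rx": 0, "ry": 0, "rz": 0},
  {"jaw": 1, "dx": -0.0249, "dy": -0.0396, "dz": 0, "rx": 0, "ry": 0, "rz": 0},
  {"jaw": 1, "dx": -0.0249, "dy": -0.0396, "dz": 0, "rx": 0, "ry": 0, "rz": 0},
  {"jaw": 1, "dx": 0, "dy": 0, "dz": 0, "rx": 0, "ry": 0, "rz": 0.15},
  {"jaw": 1, "dx": 0, "dy": 0, "dz": 0, "rx": 0, "ry": 0, "rz": 0.15},
  {"jaw": 1, "dx": 0, "dy": 0, "dz": 0, "rx": 0, "ry": 0, "rz": 0.15},
  {"jaw": 1, "dx": 0, "dy": 0, "dz": 0, "rx": 0, "ry": 0, "rz": 0.15},
  {"jaw": 1, "dx": 0, "dy": 0, "dz": 0, "rx": 0, "ry": 0, "rz": 0.15},
  {"jaw": 1, "dx": 0, "dy": 0, "dz": 0, "rx": 0, "ry": 0, "rz": 0.15},
  {"jaw": 1, "dx": 0, "dy": 0, "dz": 0, "rx": 0, "ry": 0, "rz": 0.148},
  {"jaw": 1, "dx": 0, "dy": 0, "dz": 0.03, "rx": 0, "ry": 0, "rz": 0},
  {"jaw": 1, "dx": 0, "dy": 0, "dz": 0.02, "rx": 0, "ry": 0, "rz": 0},
  {"jaw": 1, "dx": 0, "dy": 0, "dz": 0, "rx": 0, "ry": 0, "rz": 0},
  {"jaw": 1, "dx": 0, "dy": 0, "dz": 0, "rx": 0, "ry": 0, "rz": 0},
  {"jaw": 1, "dx": 0, "dy": 0, "dz": 0, "rx": 0, "ry": 0, "rz": 0},
], grip_force=40)

```text
time_s: 28.2
eef_pos: [0.4208, 0.2966, 0.0432]
orientation: [-3.137, 0.138, -0.002]
force: [-0.9, 1.1, 0.0]
width: 0.0077
```

```bash
python3 go.py 420.6 296.4 11 -5; python3 - <<'E'
from h import *
s=shot('scene','scene5'); c=shot('top','top5')
cv2.imwrite('pics/v5.png',np.hstack([cv2.resize(c['image'][160:260,140:253],(400,353),interpolation=cv2.INTER_CUBIC),cv2.resize(s['image'][220:320,310:423],(400,353),interpolation=cv2.INTER_CUBIC)]))
E
```

```text
t 28.2 pos [420.8 296.6  43.2] phi -5.03 tz [ 0.0011  0.0012 -1.    ] F [-0.9  1.1  0. ] w 7.7 q [ 1.01 -0.13 -0.43  0.   -1.27  0.48]
dx dy dz mm [-0.2  0.2 32.2] rz -0.0
```

View pics/v5.png

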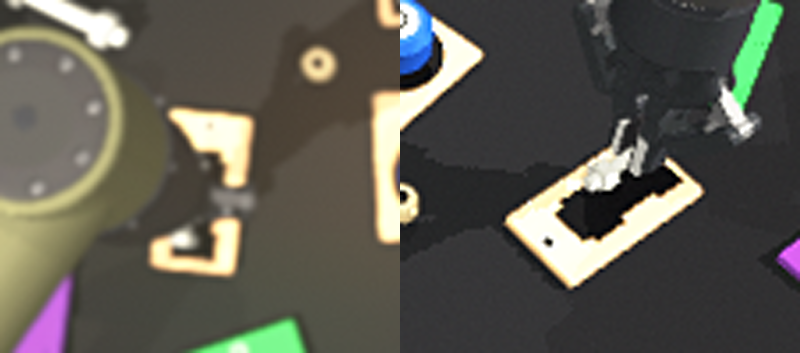

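The kingpin is held with its nut towards the hole end, (605,180) at right. Next: lower and release.

Request:
drive_tool([
  {"jaw": 1, "dx": 0, "dy": 0, "dz": 0.02, "rx": 0, "ry": 0, "rz": 0},
  {"jaw": 1, "dx": 0, "dy": 0, "dz": 0.0122, "rx": 0, "ry": 0, "rz": 0},
  {"jaw": 1, "dx": 0, "dy": 0, "dz": 0, "rx": 0, "ry": 0, "rz": 0},
  {"jaw": 1, "dx": 0, "dy": 0, "dz": 0, "rx": 0, "ry": 0, "rz": 0},
  {"jaw": 0.6, "dx": 0, "dy": 0, "dz": 0, "rx": 0, "ry": 0, "rz": 0},
  {"jaw": 0.3, "dx": 0, "dy": 0, "dz": 0, "rx": 0, "ry": 0, "rz": 0},
  {"jaw": -0.2, "dx": 0, "dy": 0, "dz": 0, "rx": 0, "ry": 0, "rz": 0},
  {"jaw": -0.2, "dx": 0, "dy": 0, "dz": 0, "rx": 0, "ry": 0, "rz": 0},
  {"jaw": -0.2, "dx": 0, "dy": 0, "dz": -0.04, "rx": 0, "ry": 0, "rz": 0},
  {"jaw": -1, "dx": 0, "dy": 0, "dz": -0.06, "rx": 0, "ry": 0, "rz": 0},
  {"jaw": -1, "dx": 0, "dy": 0, "dz": -0.06, "rx": 0, "ry": 0, "rz": 0},
  {"jaw": -1, "dx": 0, "dy": -0.06, "dz": 0, "rx": 0, "ry": 0, "rz": 0},
  {"jaw": -1, "dx": 0, "dy": -0.06, "dz": 0, "rx": 0, "ry": 0, "rz": 0},
  {"jaw": -1, "dx": -0.03, "dy": -0.05, "dz": 0, "rx": 0, "ry": 0, "rz": 0},
  {"jaw": -1, "dx": -0.03, "dy": -0.05, "dz": 0, "rx": 0, "ry": 0, "rz": 0},
  {"jaw": -1, "dx": -0.03, "dy": -0.03, "dz": 0, "rx": 0, "ry": 0, "rz": 0},
  {"jaw": -1, "dx": 0, "dy": 0, "dz": 0, "rx": 0, "ry": 0, "rz": 0},
], grip_force=40)

```text
time_s: 30.42
eef_pos: [0.3505, 0.555, 0.1687]
orientation: [3.137, -0.132, -0.001]
force: [-0.0, -0.5, -0.3]
width: 0.0853
```

```bash
python3 go.py 420.6 296.4 11 -5; python3 - <<'E'
from h import *
s=shot('scene','scene6'); c=shot('top','top6')
cv2.imwrite('pics/v6.png',cv2.resize(c['image'][120:260,170:450],(800,400),interpolation=cv2.INTER_CUBIC))
cv2.imwrite('pics/v6s.png',cv2.resize(s['image'][120:320,170:420],(750,600),interpolation=cv2.INTER_CUBIC))
print('sauc0',meas('top0',310.7,178.2,.014,thr=120)); print('sauc6',meas('top6',310.7,178.2,.014,thr=120))
E
```

```text
t 30.425 pos [350.5 555.  168.7] phi -4.83 tz [-8.0e-04 -1.5e-03 -1.0e+00] F [-0.  -0.5 -0.3] w 85.3 q [ 1.31  0.19  0.14 -0.   -1.52  0.18]
dx dy dz mm [ 91.8 251.5 158. ] rz 0.003
sauc0 rect c 536.9 -8.2 wh 84 84 a 1.2 | centroid 537.1 -7.9 axis -10.2
sauc6 rect c 536.9 -7.9 wh 84 84 a 1.2 | centroid 537.1 -7.8 axis -48.7
```

View pics/v6.png

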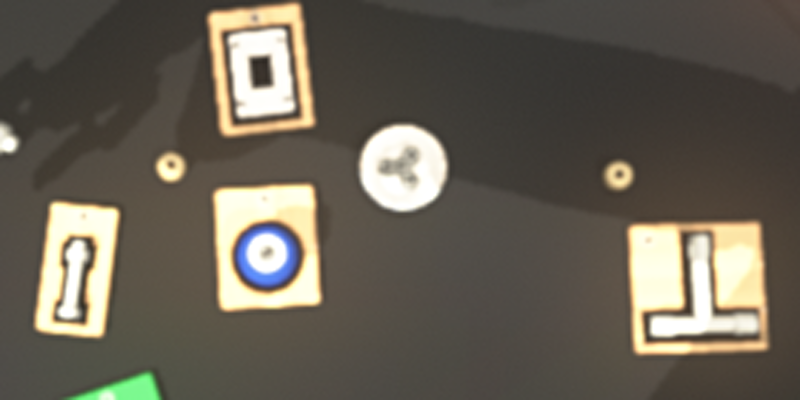

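View pics/v6s.png

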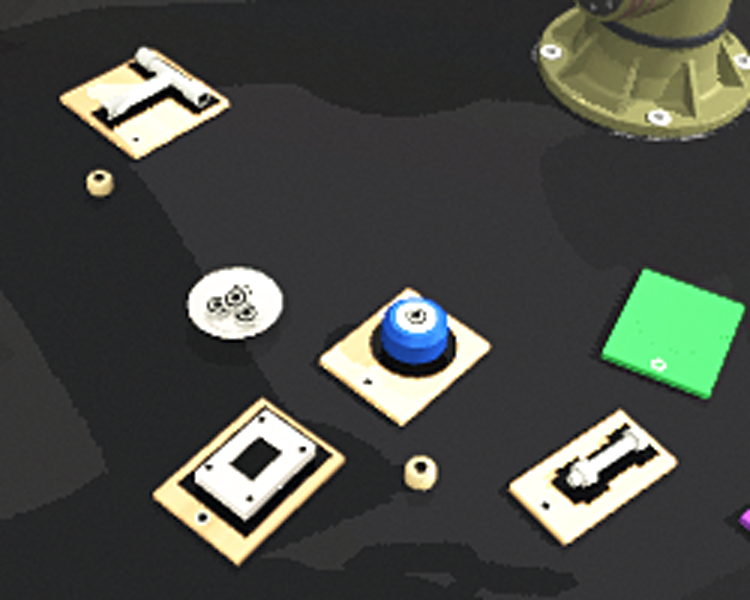

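Both views show all four parts flat inside their outlines with black visible round each, the T stem and the nut end pointing correctly, and the saucer unmoved. Handing in.

```bash
python3 -c "
from station import env
o=env.observe(); print(o['time_s'],o['joint_vel'].round(3)); print(env.sign_off())"
```

```text
30.525 [-0.023 -0.017 -0.006  0.     0.001 -0.001]
the job is handed in; nothing more can be done
None
```

I moved the wheel, riser, T-tool and short kingpin, in that order, each onto its matching plywood pad. I let go of everything and handed the job in at about 30.5 s.

The last pictures from both cameras show all four parts lying flat inside their outlines, with black visible all round. The T-tool's stem and the kingpin's nut end point the way their outlines do. The saucer measured within 0.3 mm of where it started.

The final fit was judged by eye, not measured, and no check failed. The two cameras agreed to about 1 mm on three of the four outlines. The scene camera's measurements of the riser and the T outline were unusable, so those two relied on the top camera. The arm was still settling very slightly, in free air well clear of the parts, when I handed in.

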